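Put two flasks away in their deep pots

TASK

Put the two stoppered glass flasks away: lift each off its sloping stand and lower it gently, without dropping or knocking it, into its steel pot, the large flask into the wide pot and the small flask into the narrow pot, so that each stands upright on the bottom of its pot. Leave the pots and everything else on the bench where they are.

Things in the scene. Friction and masses are not known exactly. Their poses are not given: they have to be found in the camera images.
- large_flask: large stoppered amber glass flask, 140 mm tall: round bulb 72 mm across (widest 31 mm above its flat 38 mm foot), then a straight neck 26 mm across up to 129 mm, then a white stopper 23 mm across up to 140 mm. Origin: centre of the foot's underside; z runs up the neck. It starts leaning 30 degrees in its stand. 120 to 240 g.
- small_flask: small stoppered amber glass flask, 140 mm tall: round bulb 56 mm across (widest 23 mm above its flat 32 mm foot), then a straight neck 26 mm across up to 129 mm, then a white stopper 23 mm across up to 140 mm. Origin: centre of the foot's underside; z runs up the neck. It starts leaning 30 degrees in its stand. 120 to 240 g.
- large_flask_neck (a point): on the axis of the large flask's neck, 118 mm above its foot: a good place to grip (22 mm below the stopper's top)
- small_flask_neck (a point): the same point of the small flask: on the neck's axis, 118 mm above its foot
- large_stand: fixed sloping stand of the large flask: wooden slab 105 (x) by 86 (y) by 12 mm with a grey round cup, 90 mm outside, 82 mm inside, 35 mm deep, that holds the lower part of the bulb; the cup's axis leans 30 degrees from vertical towards the stand's own -x, which points roughly to the robot. Origin: centre of the slab's underside.
- small_stand: fixed sloping stand of the small flask: wooden slab 105 (x) by 86 (y) by 12 mm with a grey round cup, 74 mm outside, 66 mm inside, 28 mm deep, that holds the lower part of the bulb; the cup's axis leans 30 degrees from vertical towards the stand's own -x, which points roughly to the robot. Origin: centre of the slab's underside.
- wide_pot: wide round steel pot, open at the top, standing loose: 88 mm inside, 98 mm outside, 97 mm tall, flat inner floor 12 mm above its underside (85 mm deep). Origin: centre of the underside, z up. About 0.9 kg.
- narrow_pot: narrow round steel pot, open at the top, standing loose: 70 mm inside, 80 mm outside, 97 mm tall, flat inner floor 12 mm above its underside (85 mm deep). Origin: centre of the underside, z up. About 0.8 kg.
- wide_pot_floor (a point): centre of the wide pot's inner floor
- narrow_pot_floor (a point): centre of the narrow pot's inner floor
- beaker: bystander, to be left alone: open clear glass beaker, 64 mm wide, 85 mm tall. Origin: centre of its underside
- jar_left: bystander, to be left alone: small white jar with black lid, 32 mm wide, 50 mm tall. Origin: centre of its underside
- jar_right: bystander, to be left alone: small white jar with black lid, 32 mm wide, 50 mm tall. Origin: centre of its underside
- dish: bystander, to be left alone: closed round glass dish, 80 mm wide, 15 mm tall. Origin: centre of its underside
- spatula: bystander, to be left alone: spatula 180 mm long, lying flat. Origin: middle of its length, underside

How it is judged:
At the end, for the whole second after the job is handed in: The large flask stands in the wide pot and the small flask in the narrow pot: each foot within 6 mm of the pot's inner floor and within 20 mm of its centre, neck within 0.15 rad of vertical, at rest (below 0.02 m/s), both pots upright (within 0.08 rad) and within 40 mm of where they began (horizontal distance between large_flask and wide_pot_floor below 0.02 m and z of large_flask in the frame of wide_pot_floor between -0.006 and 0.006 m and angle between each of large_flask, small_flask's own z axis and vertical below 0.15 rad and linear speed of each of large_flask, small_flask below 0.02 m/s and angle between each of wide_pot, narrow_pot's own z axis and vertical below 0.08 rad and distance of each of wide_pot, narrow_pot from where it was at the start of the episode below 0.04 m and horizontal distance between small_flask and narrow_pot_floor below 0.02 m and z of small_flask in the frame of narrow_pot_floor between -0.006 and 0.006 m); the robot touches nothing.
It fails at once if a flask is set down or pushed hard (over 30 N between a flask and a pot) (contact force between any of large_flask, small_flask and wide_pot above 30 N or contact force between any of large_flask, small_flask and narrow_pot above 30 N).
It fails at once if a flask is knocked hard (over 40 N) on a stand or the other flask (contact force between any of large_flask, small_flask and large_stand above 40 N or contact force between any of large_flask, small_flask and small_stand above 40 N or contact force between large_flask and small_flask above 40 N).
It fails at once if a flask is dropped into its pot or plunged in (faster than 0.25 m/s while its foot is less than 70 mm above the pot's inner floor) ((horizontal distance between large_flask and wide_pot_floor below 0.035 m and z of large_flask in the frame of wide_pot_floor below 0.07 m and linear speed of large_flask above 0.25 m/s) or (horizontal distance between small_flask and narrow_pot_floor below 0.035 m and z of small_flask in the frame of narrow_pot_floor below 0.07 m and linear speed of small_flask above 0.25 m/s)).
It fails at once if a pot is shoved more than 40 mm or tipped (distance of any of wide_pot, narrow_pot from where it was at the start of the episode above 0.04 m or angle between any of wide_pot, narrow_pot's own z axis and vertical above 0.35 rad).
It fails at once if a bystander is moved more than 40 mm or knocked over (distance of any of beaker, jar_left, jar_right, dish, spatula from where it was at the start of the episode above 0.04 m or angle between any of beaker, jar_left, jar_right, dish's own z axis and vertical above 0.5 rad).
It also fails if it takes over 69 s, if anything falls off the work surface, if the arm or the gripper's body presses on something with over 40 N, if the wrist force passes 120 N, or if a joint passes its speed limit or range.

ROBOT

A 6-joint arm with a two-finger parallel gripper is mounted at the origin on the work surface. World frame = base frame: x ahead of the robot, y to its left, z up, the work surface at z = 0. Lengths are in m, angles in rad, forces in N, time in s.
With the tool pointing down it reaches from about 0.3 to 0.825 m from the base axis. Payload 5.4 kg.
Tool frame: the origin (TCP) lies at the very end of the fingers, on their centre line; the grasp point (between the pads) lies 19 mm behind it; z points along the fingers, y is the line along which they close (so a half turn about z gives the same grasp; the last joint's range is limited). The gripper opens to 92 mm and grips with 3 to 60 N. Pads are 20 mm wide; open, the fingers measure 128 mm over their backs; the gripper's body (75 mm by 189 mm) begins 69 mm behind the grasp point.
Start: joints at [1.071, 0.158, 1.597, -0, 1.386, -0.21], TCP at [0.164, 0.551, 0.215] pointing down, gripper open.
Joint ranges: [-2.91, 2.91], [-0.94, 2.29], [0.18, 2.7], [-1.29, 4.43], [0.17, 2.64], [-3, 3]. Speed limits (rad/s): [2.57, 2.57, 3.14, 3.14, 3.14, 3.14].

INTERFACE

Orientations are given as a rotation vector (axis times angle).
In Python, from workcell import bot gives the robot as it stands. Calls block until the motion is done:
- bot.goto(position, orientation): joint-space move of the TCP to a pose.
- bot.line_to(position, rot=None, max_speed=0.15): straight line of the TCP; rot=None keeps the orientation; max_speed is the mean speed in m/s.
- bot.set_joints(angles): joint-space move.
- bot.set_gripper(opening, newtons=None): opening from 0.0 (shut) to 1.0 (fully open); newtons is the grip in N (None keeps the last); returns when the fingers have stopped.
- bot.hold(seconds).
- bot.inverse_kinematics(position, orientation): joint angles nearest the present ones, or None.
- bot.read_camera(name): name is "side" or "top"; returns a dict with "pixels" (384x512x3 uint8, blue, green, red), "fx", "fy", "cx", "cy" (pixels), "k1" (the pictures are not rectified: a ray, as slopes to the right and down, at radius r is drawn at 1 + k1 r^2 times it, then the intrinsics apply), "R" (3x3) and "t" (3): a world point X has camera coordinates R X + t. Camera axes: x right, y down, z forward; pixel columns grow to the right and rows downward; lengths in m; the calibration is good to about 2 mm. A picture is of the moment at which its call begins. There is no depth.
A pose or a line that the arm cannot do raises bot.MotionError and nothing moves.
- bot.job_done(): hands the job in; it is judged then, once.
Readings, each from a call of its own:
- bot.current_clock(): time.
- bot.current_joints(): joint angles.
- bot.current_joint_vel(): joint speeds.
- bot.current_effort(): joint torques, N m.
- bot.current_ee_pos(): TCP position.
- bot.current_tool_rot(): TCP orientation.
- bot.current_contact_force(): force on the tool from outside, world axes, zero at the start.
- bot.current_ft_torque(): the same for the moment, N m.
- bot.current_opening(): opening from 0.0 (shut) to 1.0 (fully open).
- bot.current_grip_force(): force on a finger pad.
Only numpy, scipy, OpenCV 4.12 (cv2) and the standard library are available. Lean on these libraries where they do the work, as an engineer would, in place of code of your own. Each camera call takes 0.05 s, during which the arm holds its last target. There are 200 camera calls.

## Working session

There is one attempt and no reset: what is moved stays moved. The work goes in short steps, each a Python script; the robot and the scene stay as the last script left them, time stands still between calls to the robot, and variables do not carry over. Pictures are saved under pics/ and viewed, at most 13 in all, crops included, and the job is handed in when it is done.

```bash
mkdir -p pics
cat > h.py <<'E'
import numpy as np, cv2, pickle
from scipy.spatial.transform import Rotation as Ro
from workcell import bot
def snap(n,f):
    c=bot.read_camera(n); cv2.imwrite(f'pics/{f}.png',cv2.resize(c['pixels'],(768,576),interpolation=cv2.INTER_CUBIC))
    pickle.dump(c,open(f'pics/{f}.pkl','wb')); return c
def load(f): return pickle.load(open(f'pics/{f}.pkl','rb'))
def KD(c): return np.array([[c['fx'],0,c['cx']],[0,c['fy'],c['cy']],[0,0,1.]]),np.array([c['k1'],0,0,0.])
def proj(c,X):
    K,D=KD(c); return cv2.projectPoints(np.asarray(X,float).reshape(-1,1,3),cv2.Rodrigues(np.array(c['R'],float))[0],np.array(c['t'],float),K,D)[0].reshape(-1,2)
def ray(c,uv):
    K,D=KD(c); p=cv2.undistortPoints(np.array([[uv]],float),K,D).ravel(); R=np.array(c['R']); 
    return -R.T@np.array(c['t']), R.T@np.array([p[0],p[1],1])
def onz(c,uv,z):
    o,d=ray(c,uv); return o+d*(z-o[2])/d[2]
E
python3 - <<'E'
from h import *
for n in('top','side'):
    c=snap(n,n+'0'); print(n,-np.array(c['R']).T@np.array(c['t']),c['fx'],c['k1'],np.array(c['R'])[2])
print(bot.current_tool_rot(),bot.current_clock())
E
```

```text
top [ 0.49242842 -0.00860358  0.90635624] 385.98623674980246 0.0031513809121094622 [ 0.07249647 -0.00882167 -0.99732965]
side [ 0.18886192 -0.69227977  0.88886198] 492.0382128272686 -0.016301426506061274 [ 0.31907124  0.63169515 -0.70650887]
[-4.53602418e-01 -3.10808287e+00  2.44442760e-03] 0.1
```

View pics/top0.png

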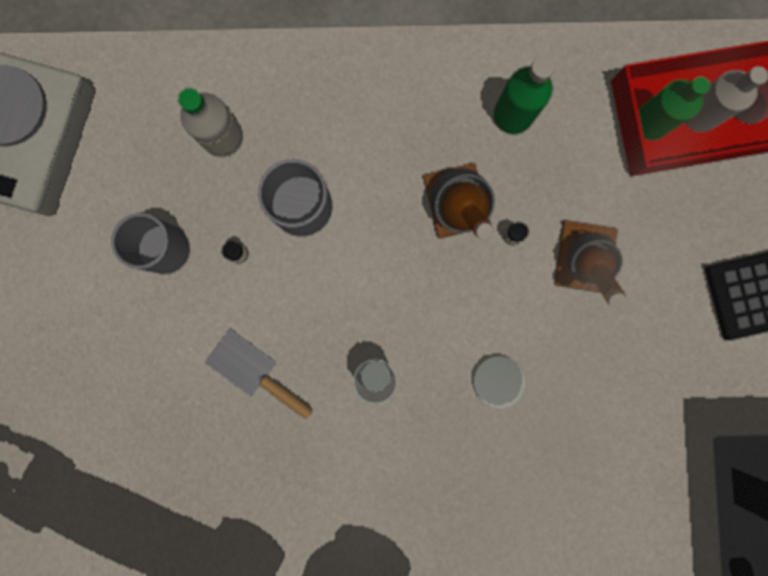

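View pics/side0.png

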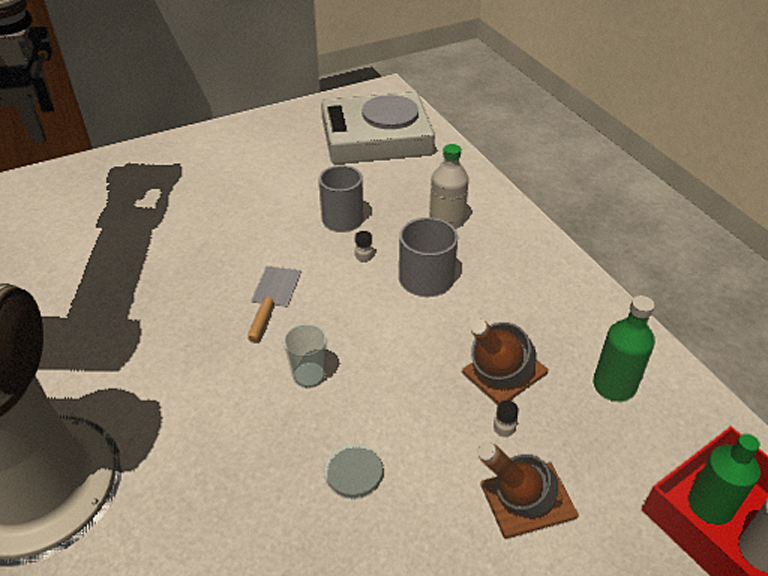

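```bash
cat > crop.py <<'E'
from h import *
def crop(f,x0,y0,x1,y1,s,out):
    im=load(f)['pixels'][y0:y1,x0:x1]; im=cv2.convertScaleAbs(im,alpha=1.3,beta=15)
    im=cv2.resize(im,None,fx=s,fy=s,interpolation=cv2.INTER_CUBIC)
    for x in range((x0+9)//10*10,x1,10):
        cv2.line(im,(int((x-x0+.5)*s),0),(int((x-x0+.5)*s),5),(0,255,255),1)
        if x%20==0: cv2.putText(im,str(x),(int((x-x0+.5)*s)-10,16),0,.35,(0,0,255),1)
    for y in range((y0+9)//10*10,y1,10):
        cv2.line(im,(0,int((y-y0+.5)*s)),(5,int((y-y0+.5)*s)),(0,255,255),1)
        if y%20==0: cv2.putText(im,str(y),(6,int((y-y0+.5)*s)+4),0,.35,(0,0,255),1)
    cv2.imwrite(f'pics/{out}.png',im)
E
python3 - <<'E'
from crop import *
crop('top0',275,100,425,210,5.3,'ct_st'); crop('top0',65,95,229,195,4.8,'ct_pot')
crop('side0',300,185,400,365,3.3,'a'); crop('side0',200,100,320,205,3.8,'b')
a=cv2.imread('pics/a.png');b=cv2.imread('pics/b.png')
o=np.zeros((max(a.shape[0],b.shape[0]),a.shape[1]+b.shape[1],3),np.uint8);o[:a.shape[0],:a.shape[1]]=a;o[:b.shape[0],a.shape[1]:]=b;print(o.shape);cv2.imwrite('pics/cs.png',o)
E
```

```text
(594, 786, 3)
```

View pics/ct_st.png

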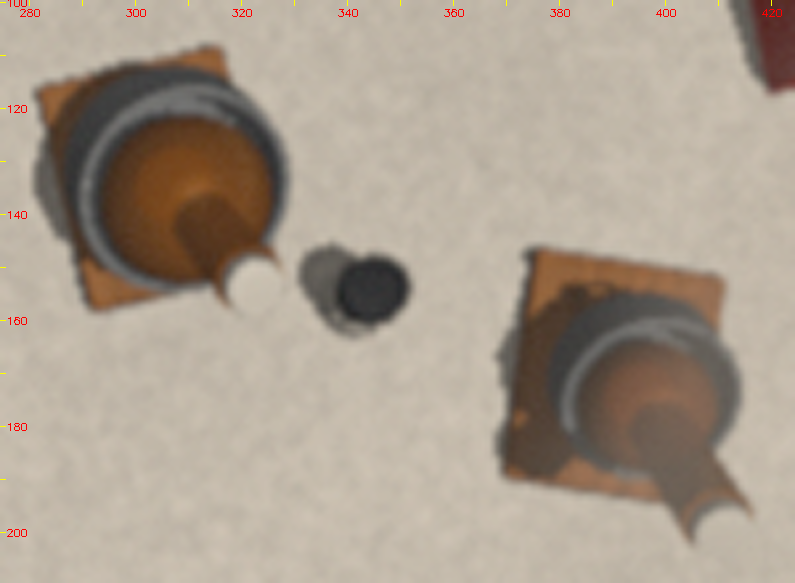

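View pics/ct_pot.png

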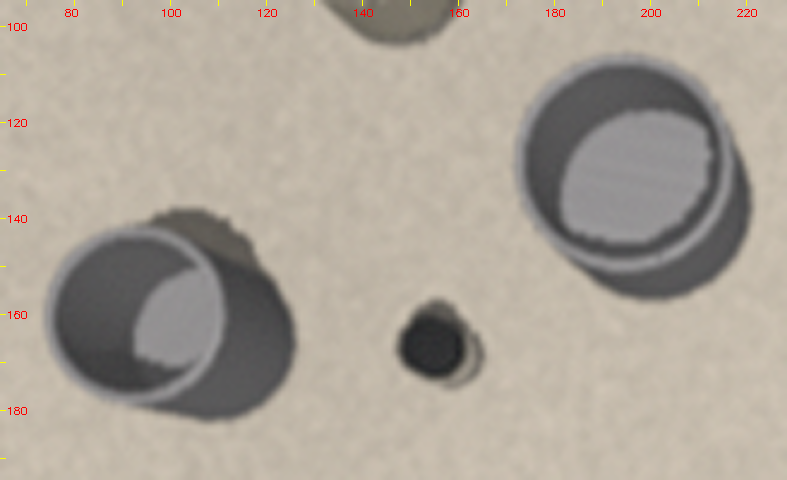

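View pics/cs.png

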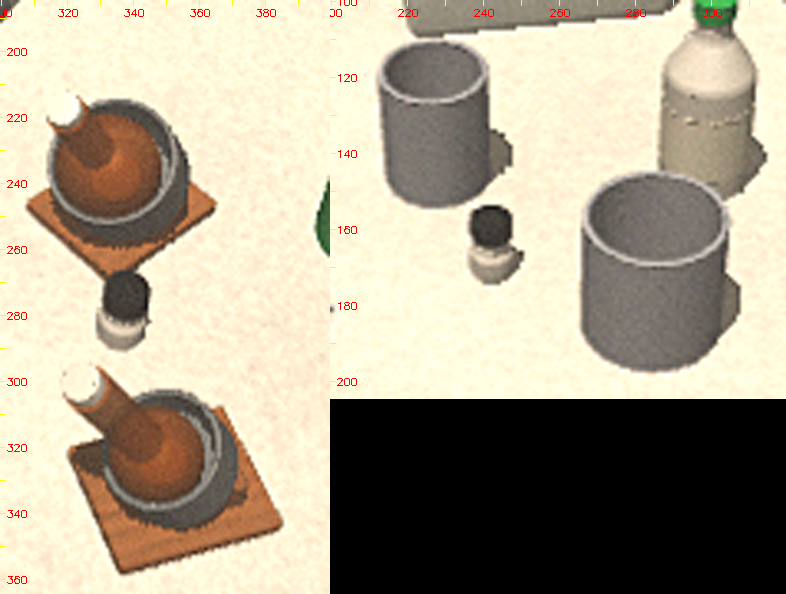

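```bash
cat > fit.py <<'E'
from h import *
from scipy.optimize import least_squares
T,S=load('top0'),load('side0')
th=np.linspace(0,2*np.pi,90)
def circ(x,y,z,r): return np.c_[x+r*np.cos(th),y+r*np.sin(th),0*th+z]
def bb(p): return np.r_[p.min(0),p.max(0)]
def pot(r,bt,bs,x0):
    f=lambda p:np.r_[bb(proj(T,circ(*p,.097,r)))-bt,bb(proj(S,circ(*p,.097,r)))-bs]
    s=least_squares(f,x0);print('pot',s.x,f(s.x).round(1));return s.x
W=pot(.049,[172,106,216.5,150.5],[266,145,304.5,169.5],[.6,.2])
N=pot(.040,[74,141,111.5,179],[212.5,109.5,241.5,126.5],[.5,.4])
def slab(x,y,a,sg):
    sg=np.array(sg,float);q=sg*[.0525,.043];c,s=np.cos(a),np.sin(a)
    return np.c_[x+c*q[:,0]-s*q[:,1],y+s*q[:,0]+c*q[:,1],0*q[:,0]+.012]
def stand(t,s,x0):
    f=lambda p:np.r_[(proj(T,slab(*p,[k for k,_ in t]))-[v for _,v in t]).ravel(),(proj(S,slab(*p,[k for k,_ in s]))-[v for _,v in s]).ravel()]
    r=least_squares(f,x0);print('stand',r.x,f(r.x).round(1));return r.x
L=stand([((1,1),(281,116.5)),((1,-1),(316,108)),((-1,1),(292,158.5))],[((-1,1),(307.7,246.6)),((1,-1),(364.6,246.6))],[.6,-.1,0])
M=stand([((1,1),(375,146.5)),((1,-1),(411,152.5)),((-1,1),(369,190))],[((-1,1),(320.7,321.5)),((1,-1),(385,343.5)),((-1,-1),(336.5,358)),((1,1),(366.8,308))],[.6,-.25,0])
def axis(p): 
    l,a=p[3:5]; return np.array([-np.sin(l)*np.cos(a),-np.sin(l)*np.sin(a),np.cos(l)])
def flask(hb,bt,nt,bs,ns,st):
    def f(p):
        u=axis(p);P=[p[:3]+u*hb,p[:3]+u*.129]
        return np.r_[.6*(proj(T,P)-[bt,nt]).ravel(),.6*(proj(S,P)-[bs,ns]).ravel(),(p[3]-np.pi/6)*30,(p[4]-st[2])*30]
    r=least_squares(f,[st[0],st[1],.03,.52,st[2]]);print('flask',r.x,f(r.x).round(1),'neck118',r.x[:3]+.118*axis(r.x));return r.x
FL=flask(.031,(309.5,137),(321.3,152.5),(331.5,234),(320.5,219),L)
FS=flask(.023,(397,176),(410.5,199.3),(347,322),(328,304.5),M)
np.savez('fit.npz',W=W,N=N,L=L,M=M,FL=FL,FS=FS)
E
cat > ov.py <<'E'
from h import *
from fit import axis,circ,slab
F=np.load('fit.npz')
def outline(p,R,hb,c):
    u=axis(p);B=np.linalg.svd(u[None])[2][1:]
    hs=[(0,.019 if R>.03 else .016)]+[(h,np.sqrt(R*R-(h-hb)**2)) for h in np.linspace(.0,hb+np.sqrt(R*R-.013**2),12)[1:]]+[(.129,.013),(.129,.0115),(.14,.0115)]
    t=np.linspace(0,2*np.pi,40)
    rings=[proj(c,p[:3]+u*h+r*(np.cos(t)[:,None]*B[0]+np.sin(t)[:,None]*B[1])) for h,r in hs]
    return rings
def tile(f,c0,w,s,fl,st,R,hb):
    c=load(f);x0,y0=c0;im=c['pixels'][y0:y0+w,x0:x0+w];im=cv2.convertScaleAbs(im,alpha=1.6 if f[0]=='t' else 1.0)
    im=cv2.resize(im,None,fx=s,fy=s,interpolation=cv2.INTER_CUBIC)
    m=lambda q:np.int32(((q-c0+.5)*s).round())
    for r in outline(F[fl],R,hb,c)[-4:]: cv2.polylines(im,[m(r)],True,(255,255,0),1)
    for r in outline(F[fl],R,hb,c)[1:-4:3]: cv2.polylines(im,[m(r)],True,(0,255,0),1)
    cv2.polylines(im,[m(proj(c,slab(*F[st],[(1,1),(1,-1),(-1,-1),(-1,1)])))],True,(0,0,255),1)
    return im
A=np.vstack([np.hstack([tile('top0',np.array([278,103]),62,4.8,'FL','L',.036,.031),tile('top0',np.array([364,145]),62,4.8,'FS','M',.028,.023)]),
 np.hstack([tile('side0',np.array([305,208]),62,4.8,'FL','L',.036,.031),tile('side0',np.array([318,292]),62,4.8,'FS','M',.028,.023)])])
cv2.imwrite('pics/ov.png',A)
E
python3 fit.py; python3 ov.py >/dev/null
```

```text
pot [0.67736305 0.11787622] [-0.8 -0.6  0.9  0.4 -0.5 -0.5  0.3  0.3]
pot [0.61465513 0.33235588] [-0.4 -0.2  0.3 -0.4 -0.5  0.3 -0.1  0.6]
stand [ 0.67887803 -0.12680324  0.22280255] [ 0.2 -0.3  0.4 -0.5  0.3  0.6 -1.2 -0.4  0.7 -0.6]
stand [ 0.58550795 -0.32632683 -0.17373211] [ 0.7 -0.5  1.  -1.   0.9  0.2 -1.6 -1.2  0.6  0.  -0.5  0.1 -0.5 -0.7]
flask [ 0.67392617 -0.12659944  0.03988664  0.52294377  0.22633606] [-0.1 -0.   0.2 -0.2  0.3  0.3 -0.5 -0.2 -0.   0.1] neck118 [ 0.6164962  -0.13982452  0.14211626]
flask [ 0.58093681 -0.3262508   0.033722    0.52812265 -0.16168971] [ 0.  -0.1  0.3 -0.8  0.2  0.7 -1.  -0.4  0.1  0.4] neck118 [ 0.5222507  -0.31667829  0.13564505]
```

View pics/ov.png

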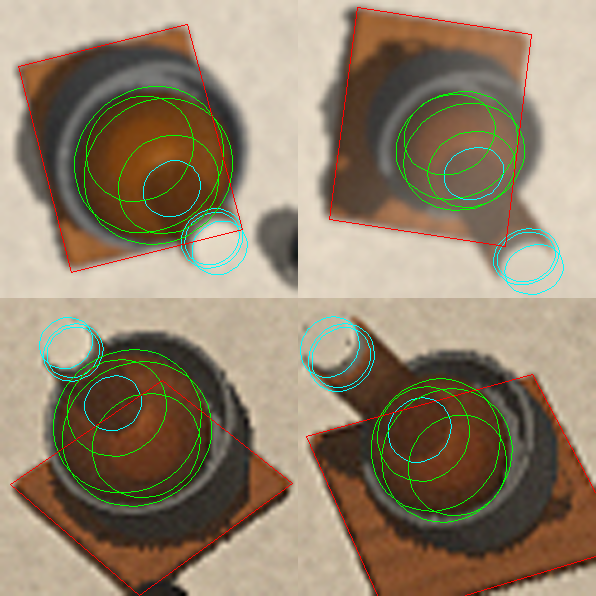

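```bash
cat > plan.py <<'E'
from h import *
def axis(p): 
    l,a=p[3:5]; return np.array([-np.sin(l)*np.cos(a),-np.sin(l)*np.sin(a),np.cos(l)])
F=np.load('fit.npz')
def grot(u,a,s,closing='plane'):
    z=-u; h=np.array([-np.sin(a),np.cos(a),0]); p=np.cross(h,u); y=s*(p if closing=='plane' else h)
    return Ro.from_matrix(np.c_[np.cross(y,z),y,z]).as_rotvec()
def vrot(phi): 
    z=np.array([0,0,-1.]); y=np.array([np.cos(phi),np.sin(phi),0]); return Ro.from_matrix(np.c_[np.cross(y,z),y,z]).as_rotvec()
def gp(p,k=.118,back=0): # tcp for grasp at height k on axis
    return p[:3]+axis(p)*(k-.019+back)
E
python3 - <<'E'
from plan import *
T,S=load('top0'),load('side0')
def tri(a,b):
    o1,d1=ray(T,a);o2,d2=ray(S,b);k=np.linalg.lstsq(np.c_[d1,-d2],o2-o1,rcond=None)[0]
    return ((o1+d1*k[0]+o2+d2*k[1])/2).round(3),np.linalg.norm(o1+d1*k[0]-o2-d2*k[1]).round(3)
print('white cap',tri((127,66),(301,101)),'green cap',tri((360.5,48),(428,205)))
print('jarR',onz(T,(345,153.5),.05),'jarL',onz(T,(154,167),.05),'beaker',onz(T,(249,253),.06))
for n in('FL','FS'):
    p=F[n];u=axis(p)
    for cl in('plane','perp'):
      for s in(1,-1):
        r=grot(u,p[4],s,cl)
        for b in(0,.12): 
            q=bot.inverse_kinematics(gp(p,back=b),r); print(n,cl,s,b,None if q is None else np.round(q,2))
for n in 'WN':
    x,y=F[n]
    for d in range(-90,90,30):
      for z in(.13-.019,.26):
        q=bot.inverse_kinematics([x,y,z],vrot(np.radians(d))); print(n,d,z,None if q is None else np.round(q,2))
E
```

```text
white cap (array([0.793, 0.242, 0.153]), np.float64(0.001)) green cap (array([ 0.815, -0.223,  0.171]), np.float64(0.005))
jarR [ 0.62285046 -0.21128163  0.05      ] jarL [0.60213643 0.21600684 0.05      ] beaker [0.4083162  0.00842198 0.06      ]
FL plane 1 0 [-0.6   0.11  1.92  0.53  0.8  -1.14]
FL plane 1 0.12 [-0.7  -0.15  1.96  0.48  1.05 -1.11]
FL plane -1 0 [-0.6   0.11  1.92  0.53  0.8   2.  ]
FL plane -1 0.12 [-0.7  -0.15  1.96  0.48  1.05  2.04]
FL perp 1 0 [-0.6   0.11  1.92  0.53  0.8  -2.71]
FL perp 1 0.12 [-0.7  -0.15  1.96  0.48  1.05 -2.68]
FL perp -1 0 [-0.6   0.11  1.92  0.53  0.8   0.43]
FL perp -1 0.12 [-0.7  -0.15  1.96  0.48  1.05  0.46]
FS plane 1 0 [-0.92  0.05  2.    0.53  0.76 -1.09]
FS plane 1 0.12 [-1.02 -0.23  2.05  0.47  1.02 -1.05]
FS plane -1 0 [-0.92  0.05  2.    0.53  0.76  2.05]
FS plane -1 0.12 [-1.02 -0.23  2.05  0.47  1.02  2.09]
FS perp 1 0 [-0.92  0.05  2.    0.53  0.76 -2.66]
FS perp 1 0.12 [-1.02 -0.23  2.05  0.47  1.02 -2.62]
FS perp -1 0 [-0.92  0.05  2.    0.53  0.76  0.48]
FS perp -1 0.12 [-1.02 -0.23  2.05  0.47  1.02  0.52]
W -90 0.111 
[... 447 characters left out ...]
0.43  1.18  0.    1.53 -0.53]
W 60 0.111 [-0.    0.53  1.34 -0.    1.27 -1.05]
W 60 0.26 [-0.    0.43  1.18 -0.    1.53 -1.05]
N -90 0.111 [ 0.32  0.56  1.3  -0.    1.28  1.89]
N -90 0.26 [ 0.32  0.46  1.14 -0.    1.54  1.89]
N -60 0.111 [ 0.32  0.56  1.3  -0.    1.28  1.37]
N -60 0.26 [ 0.32  0.46  1.14 -0.    1.54  1.37]
N -30 0.111 [0.32 0.56 1.3  0.   1.28 0.85]
N -30 0.26 [0.32 0.46 1.14 0.   1.54 0.85]
N 0 0.111 [ 0.32  0.56  1.3  -0.    1.28  0.32]
N 0 0.26 [ 0.32  0.46  1.14 -0.    1.54  0.32]
N 30 0.111 [ 0.32  0.56  1.3   0.    1.28 -0.2 ]
N 30 0.26 [ 0.32  0.46  1.14  0.    1.54 -0.2 ]
N 60 0.111 [ 0.32  0.56  1.3  -0.    1.28 -0.72]
N 60 0.26 [ 0.32  0.46  1.14 -0.    1.54 -0.72]
```

Run:
```python
from plan import *
p=F['FL'];r=grot(axis(p),p[4],1)
bot.goto(gp(p,back=.12),r); print(bot.current_clock())
bot.line_to(gp(p),max_speed=.1); f0=bot.current_contact_force(); print(f0.round(1) if hasattr(f0,'round') else f0)
bot.set_gripper(0.0,30); print(bot.current_opening(),bot.current_grip_force(),np.round(bot.current_contact_force(),1),bot.current_clock())
snap('side','g1')
bot.line_to(gp(p,back=.09),max_speed=.08); print(np.round(bot.current_contact_force(),1),bot.current_opening(),bot.current_clock())
snap('side','g2')
a=cv2.imread('pics/g1.png')[200:560,380:680];b=cv2.imread('pics/g2.png')[150:510,380:680];cv2.imwrite('pics/g.png',np.hstack([a,b]))
```

```text
2.9417
[-0.2  0.2 -0.2]
0.27584644636300365 29.997793436050415 [ 0.7  1.  -0.7] 5.3083
[-0.1 -0.  -1.9] 0.27892011475404344 6.6333
```

View pics/g.png

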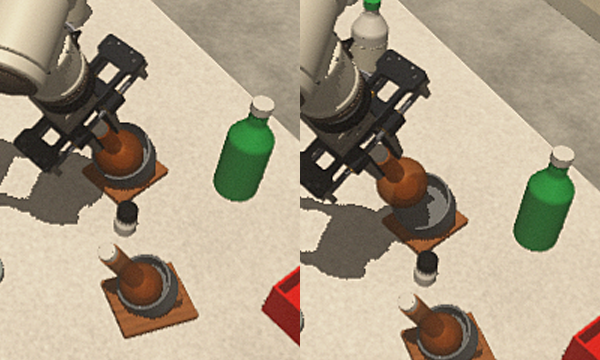

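Run:
```python
from plan import *
from crop import crop
W=F['W']
bot.goto([.63,-.02,.28],vrot(0.)); print(bot.current_clock(),bot.current_opening())
bot.goto([*W,.225],vrot(0.)); bot.hold(.3)
print(np.round(bot.current_contact_force(),1),bot.current_ee_pos(),bot.current_clock())
c=snap('side','h1'); snap('top','h1t')
print(proj(c,[[*W,.157],[*W,.097]]))
crop('h1t',160,60,260,170,3.5,'x2')
crop('h1',240,70,340,210,4.2,'x1')
a=cv2.imread('pics/x1.png');b=cv2.imread('pics/x2.png');o=np.zeros((max(a.shape[0],b.shape[0]),a.shape[1]+b.shape[1],3),np.uint8);o[:a.shape[0],:a.shape[1]]=a;o[:b.shape[0],a.shape[1]:]=b;cv2.imwrite('pics/x.png',o)
```

```text
7.5417 0.27581363791648866
[-0.4  0.5 -0.9] [0.67766025 0.11656486 0.22589413] 8.5083
[[286.10123414 137.6274874 ]
 [285.09505865 156.77386116]]
```

View pics/x.png

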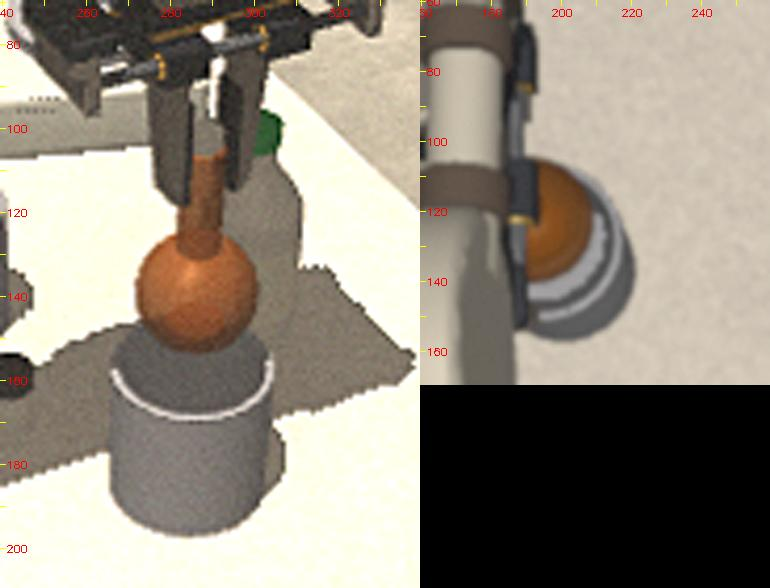

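```bash
cat > lower.py <<'E'
from plan import *
def lower(x,y,z1=.123,zmin=.099):
    P=np.array(bot.current_ee_pos())
    bot.line_to([x,y,.160],max_speed=.08); bot.hold(.2); f0=np.array(bot.current_contact_force()); print('f0',f0.round(2))
    for z in np.r_[np.arange(.15,z1,-.01),np.arange(z1,zmin,-.0012)]:
        bot.line_to([x,y,z],max_speed=.05 if z>z1 else .02)
        d=np.array(bot.current_contact_force())-f0
        if abs(d[2])>2.5 or np.hypot(*d[:2])>4: break
    print('z',z,d.round(1),bot.current_ee_pos(),bot.current_clock(),bot.current_grip_force())
    return z,d
E
python3 - <<'E'
from lower import *
lower(*F['W'])
snap('side','l1')
E
```

```text
f0 [ 0.58  0.07 -1.87]
z 0.11339999999999995 [-1.3  0.6  2.8] [0.67769919 0.11780937 0.1140305 ] 13.325 29.997354447841644
```

Run:
```python
from lower import *
from crop import crop
bot.set_gripper(.6); W=F['W']
bot.line_to([*W,.26],max_speed=.15); print(bot.current_clock())
# next: small flask pregrasp
p=F['FS'];r=grot(axis(p),p[4],1)
bot.goto([.55,-.1,.30],vrot(0.)); 
bot.set_gripper(1.0)
bot.goto(gp(p,back=.12),r); print(bot.current_clock(),np.round(bot.current_contact_force(),1))
c=snap('side','m1')
crop('m1',240,100,340,210,4.0,'x1'); crop('m1',290,240,390,380,4.0,'x2')
a=cv2.imread('pics/x1.png');b=cv2.imread('pics/x2.png');o=np.zeros((max(a.shape[0],b.shape[0]),a.shape[1]+b.shape[1],3),np.uint8);o[:a.shape[0],:a.shape[1]]=a;o[:b.shape[0],a.shape[1]:]=b;cv2.imwrite('pics/x.png',o)
```

```text
15.1
17.7333 [-0.   0.3  0.3]
```

View pics/x.png

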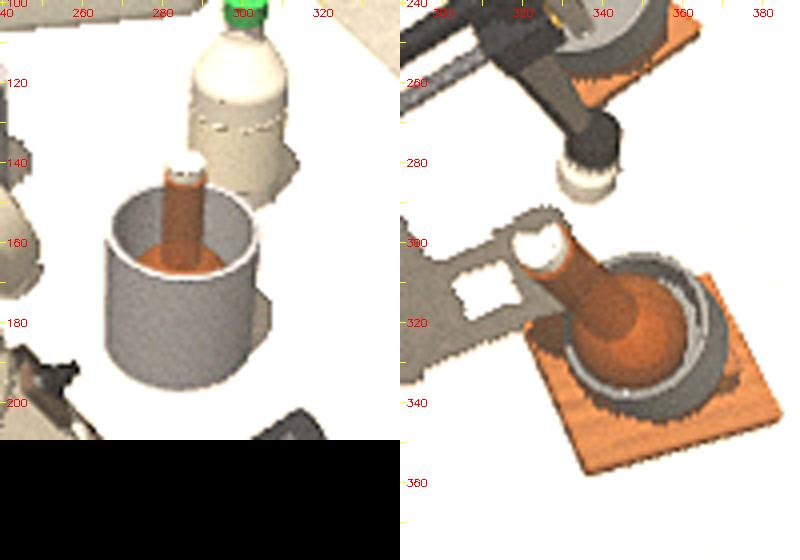

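Run:
```python
from lower import *
from crop import crop
p=F['FS'];N=F['N']
bot.line_to(gp(p),max_speed=.1)
bot.set_gripper(0.0,30); print(bot.current_opening(),bot.current_grip_force(),np.round(bot.current_contact_force(),1))
bot.line_to(gp(p,back=.1),max_speed=.08); print(np.round(bot.current_contact_force(),1),bot.current_opening(),bot.current_clock())
bot.goto([.5,-.12,.33],vrot(0.)); bot.goto([.5,.2,.33],vrot(0.)); bot.goto([*N,.225],vrot(0.)); bot.hold(.3)
print(np.round(bot.current_contact_force(),1),bot.current_opening(),bot.current_ee_pos(),bot.current_clock())
c=snap('side','h2')
print(proj(c,[[*N,.149],[*N,.097],[*N,.21]]))
crop('h2',175,20,305,160,4.2,'x')
```

```text
0.27452736266237776 29.992885887622833 [ 1.9 -0.8 -0.8]
[ 0.1 -0.  -1.7] 0.279864361099389 21.55
[ 0.3 -0.2 -1.8] 0.2762093277536137 [0.61496652 0.33182933 0.22652603] 24.8167
[[225.86952157 102.11066669]
 [226.71165709 118.23226555]
 [224.82121958  82.01783741]]
```

View pics/x.png

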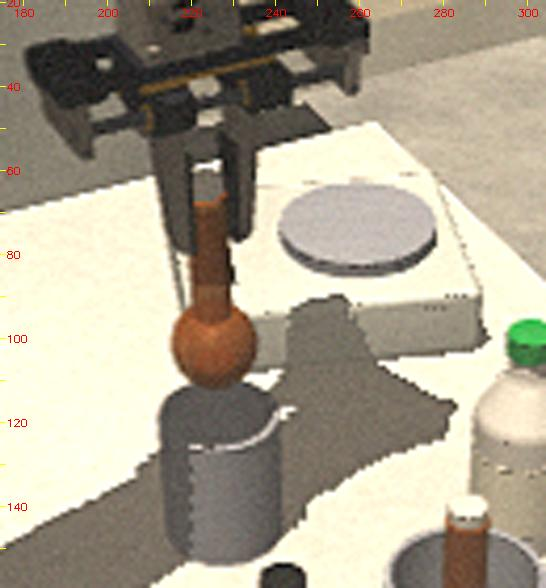

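Run:
```python
from lower import *
from crop import crop
N=F['N']
z,d=lower(*N)
if d[2]>2 and z<.118:
    bot.set_gripper(.6); bot.line_to([*N,.28],max_speed=.15); bot.goto([.4,.25,.35],vrot(0.)); print(bot.current_clock())
snap('side','e')
crop('e',190,70,320,205,4.2,'x')
```

```text
f0 [ 0.35 -0.43 -1.28]
z 0.11099999999999993 [-0.9 -0.   2.5] [0.61495541 0.33243457 0.11153275] 30.0833 29.99247908592224
32.9083
```

View pics/x.png

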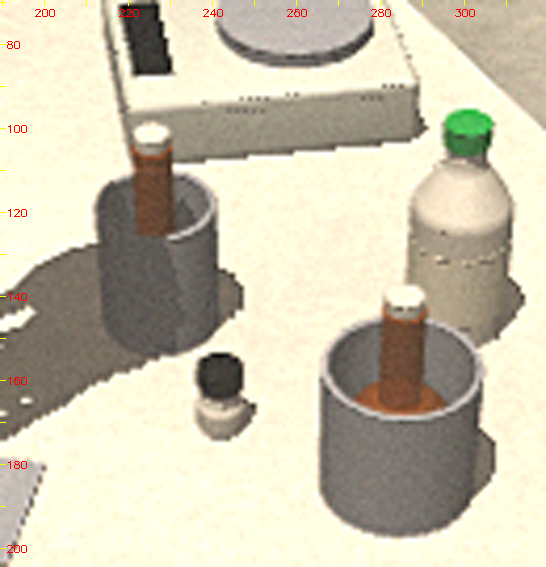

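Both flasks stand upright and near the centre of their pots: the small stopper is at about pixel (225,102) and the large one at about (285,142). The arm is clear of everything.

```bash
python3 -c "
from workcell import bot
bot.hold(.3); print(bot.job_done())"
```

```text
the job is handed in; nothing more can be done
None
```

The large flask is in the wide pot and the small flask in the narrow pot; both looked upright in the last picture with the arm clear, and I handed the job in at about 33 s (no verdict was returned).

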